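# Refit the spray tube to the bottle rinser

### The arm

A 7-joint arm with a two-finger parallel gripper is mounted at the origin on the work surface. World frame = base frame: x ahead of the robot, y to its left, z up, the work surface at z = 0. Lengths are in m, angles in rad, forces in N, time in s.
With the tool pointing down it reaches from about 0.4 to 0.85 m from the base axis. Payload 10.4 kg.
Tool frame: the origin (TCP) lies between the finger pads; the fingertips stand ahead of it and the grasp point (between the pads) lies 3 mm ahead of it (r.tips_ahead is the z of the fingertips in the tool frame, in m); z points along the fingers, y is the line along which they close (so a half turn about z gives the same grasp; the last joint's range is limited). The gripper opens to 87 mm and grips with 3 to 60 N. Pads are 19 mm wide; open, the fingers measure 117 mm over their backs; the gripper's body (75 mm by 190 mm) begins 51 mm behind the grasp point.
Start: joints at [-1.191, 0.332, -0.065, 1.46, 0.022, 1.35, -0.088], TCP at [0.245, 0.575, 0.245] pointing down, gripper open.
Joint ranges: [-2.6, 2.6], [-0.5, 2.12], [-1.47, 1.34], [0.16, 2.42], [-1.27, 4.41], [0.06, 2.06], [-2.6, 2.6]. Speed limits (rad/s): [2.22, 2.22, 2.79, 2.79, 3.14, 3.14, 3.14].

### API

Orientations are given as a unit quaternion [x, y, z, w].
In Python, from bench import telemetry, camera, get_calibration, r gives the robot as it stands.
- The arm moves only by the tool drive_tool, never from a script. Its argument "series" is one flat list of numbers, 7 for each row, row after row: the turn, a rotation vector about the tool's x, y, z in units of 5 degrees (1.0 is 5 degrees), then the shift along the tool's x, y, z in units of 40 mm (1.0 is 40 mm), then the opening, from -1 (shut) to 1 (fully open). A call has 1 to 10 rows; each row is the pose to reach, as a shift and turn from the pose commanded when the call began, along the tool's axes at that moment; what a row does not reach only later rows make up. A row lasts 1/12 s, in which the tool goes at most 41.7 mm and 7.16 degrees, less where a joint would pass 70% of its speed; a pose out of reach is approached as far as the arm can. A call with a gripper value outside its range is refused whole. The fingers move at their own pace and stop on an object; "grip_force" is the grip in N (left out, the last holds). Time passes only in rows, so rows that repeat a pose let the fingers close. It gives the time, the measured TCP pose, the force, the opening and the grip force at its end, in the units of the state.
- telemetry.read_state(): the state, without advancing time (a new reading comes with each control period).
- camera(name): name is "side" or "top" or "wrist"; returns the picture (420x560x3 uint8, red, green, blue); there is no depth.
- get_calibration(name): a dict with "fovy" (degrees; the focal length in pixels is half the picture's height over the tangent of half this angle, whatever the lens; pixels are square), "cx", "cy" (the principal point, pixels), "xyz" and "rotation" of the camera in the world. Camera axes: x right, y up, looking along -z (the intrinsics and any distortion apply to the point x, -y, -z); pixel columns grow to the right and rows downward; lengths in m; the calibration is good to about 2 mm. A picture is of the moment at which its call begins: read the wrist's pose just before it. get_calibration takes no time and is no camera call; for the wrist camera it gives the pose at the moment of the call.
- r.close_job(): hands the job in; it is judged then, once.
The state is a dict: "time": time; "joint_positions": joint angles; "joint_vel": joint speeds; "joint_torque": joint torques, N m; "ee_pos": TCP position; "eef_rot": TCP orientation; "ft_force": force on the tool from outside, world axes, zero at the start; "torque": the same for the moment, N m; "width": finger opening in m; "grip_force": force on a finger pad.
Only numpy, scipy, OpenCV 4.12 (cv2) and the standard library are available. Lean on these libraries where they do the work, as an engineer would, in place of code of your own. Each camera call takes 0.05 s, during which the arm holds its last target. There are 200 camera calls.

### The job

Take the long spray tube from the pine drying rack and fit it to the empty push-fit connector of the bottle rinser: gently push it straight in until it is fully home and locked. Then check it as you would any push-fit joint: pull back on it gently until the release collar has drawn right out and stops. Let go and leave the tube standing in the connector with the collar out, everything else staying where it is.

Things in the scene. Friction and masses are not known exactly. Their poses are not given: they have to be found in the camera images.
- tube_mid (a point): centre of the long spray tube, a straight stainless tube, 15 mm in diameter, 180 mm long, 90 g, half-way along it; z axis along the tube towards the domed spray end, which is up. It stands upright, foot down, in one of the rack's three wells, 43 mm deep in it with 1 mm play all round: lift it 45 mm or more to draw it clear. The two other tubes there are short
- tube: the same long tube, by the centre of the end of its foot, 90 mm below tube_mid; z axis up the tube. The foot is a cone growing from 7.6 to 15 mm diameter over its first 11.5 mm; a locking groove, 10.4 mm in diameter, runs from 13 to 18 mm above the foot's end; a thin black insertion mark goes round at 36 mm
- mouth (a point): centre of the top of the empty push-fit connector, at the rim of its collar when the collar is in, about 80 mm above the work surface; z axis up, along the bore. Bore 17 mm wide, stop 34 mm below this point. Sprung teeth 17 to 20 mm below this point resist the tube's cone (10 to 18 N), drag on it after that, and snap into its groove only in the last 1.5 mm before the stop
- port: the same empty connector, by the centre of its underside on the rinser's deck, at one end of the rinser, 150 mm from the other connector, which already holds a short tube (its top 150 mm above the work surface). Upright, grey, 28 mm in diameter. It sits in a soft rubber grommet: pushed or pulled, connector and mouth give some millimetres down, up or sideways, and spring back
- collar (a joint): how far the connector's black release collar (24 mm in diameter) has drawn out of it, m: 0 is in, 0.003 is right out at its stop. It is stiff (about 6 N) and stays where it is left. A locked tube takes the collar out with it when it is pulled back
- short_a: a short spray tube, 15 mm in diameter and 100 mm long, upright in another well of the rack (its top 112 mm above the work surface), by the end of its foot; to be left alone. The wells are 80 mm apart in a row
- short_b: the other short spray tube, the same, in the remaining well; to be left alone
- rack: pine drying rack with three wells, 70 x 240 x 55 mm, by the centre of its underside; its y axis runs along the row of wells
- rinser: bottle rinser, a stainless tray of 220 x 320 mm, by the centre of its underside; its y axis runs through the two connectors, its deck is 30 mm high, its rim 42 mm; a valve housing 65 mm high, with a pipe up to 110 mm, stands beyond its far long side
- decanter: glass decanter, 180 mm wide and 225 mm high, by the centre of its underside; to be left alone
- wineglass: wine glass, 76 mm wide and 200 mm high, by the centre of its foot; to be left alone
- bottle_a: standing wine bottle, 75 mm in diameter and 300 mm high, at the back of the counter, by the centre of its underside; to be left alone

How it is judged:
On the way, in this order (a step that is already met when the one before it is completed fails the run):
1. the long tube is pushed home: its foot within 1.2 mm of the stop of the empty connector (z of tube in the frame of mouth below -0.0328 m and horizontal distance between tube and mouth below 0.004 m and angle between the z axis of tube and the z axis of mouth, either way round below 0.12 rad), for 0.1 s.
2. pulled back, the locked tube has drawn the collar out (by 2.2 mm or more of its 3 mm) and stays in (value of joint collar above 0.0022 m and z of tube in the frame of mouth below -0.028 m and horizontal distance between tube and mouth below 0.004 m), for 0.2 s.
At the end, for the whole second after the job is handed in: The long tube stands at rest and upright (within 7 degrees) in the connector that was empty, its foot 28 mm or more below the mouth, the release collar still out by 1.2 mm or more; the short tubes, decanter, glass and bottle are within 30 mm of where they stood (z of tube in the frame of mouth below -0.028 m and horizontal distance between tube and mouth below 0.004 m and angle between the z axis of tube and the z axis of mouth, either way round below 0.12 rad and value of joint collar above 0.0012 m and linear speed of tube below 0.02 m/s); the robot touches nothing.
It fails at once if the tube is forced: more than 32 N between the long tube and the connector (contact force between tube and port above 32 N).
It fails at once if another tube, the decanter, the glass or the bottle is moved by more than 30 mm (distance of any of short_a, short_b, decanter, wineglass, bottle_a from where it was at the start of the episode above 0.03 m).
It also fails if it takes over 67 s, if anything falls off the work surface, if the arm or the gripper's body presses on something with over 40 N, if the wrist force passes 120 N, or if a joint passes its speed limit or range.

## Working session

There is one attempt and no reset: what is moved stays moved. The work goes in short steps, Python scripts to look and compute and a tool call to move; the robot and the scene stay as the last step left them, time stands still between calls to the robot, and variables do not carry over. Pictures are saved under pics/ and viewed, at most 13 in all, crops included, and the job is handed in when it is done.

Besides the shell and the picture viewer there is one more tool, called after ">>>" as name(argument=value, ...), one argument or row to a line, values as JSON. drive_tool: Moves the arm, as the interface text tells. Its arguments: {"type":"object","properties":{"series":{"type":"array"},"grip_force":{"type":"number"}},"required":["series"]}

```bash
mkdir -p pics; ls; python3 - <<'E'
from bench import telemetry, camera, get_calibration, r
import cv2
for n in("side","top","wrist"):
    c=get_calibration(n);print(n,{k:(v if not hasattr(v,'tolist') else v.tolist()) for k,v in c.items()})
    cv2.imwrite(f"pics/{n}0.png",camera(n)[:,:,::-1])
s=telemetry.read_state();print(s,r.tips_ahead)
E
```

```text
pics
side {'fovy': 52.55865677112771, 'cx': 275.42518499888934, 'cy': 211.40221799527077, 'xyz': [0.44165942529438695, 0.6102130078220533, 0.8209481872702452], 'rotation': [-0.05391596009113795, 0.34079139617128185, 0.9259210945686137, -0.15370237531001082]}
top {'fovy': 49.74102986455915, 'cx': 285.0360103031602, 'cy': 210.4964508599445, 'xyz': [0.5220728276373628, 0.024164502955766845, 1.2726186989183703], 'rotation': [-0.04114541554620371, 0.03301164434525717, 0.7078221258500075, -0.7044182878619271]}
wrist {'fovy': 62.22597181907305, 'cx': 281.1246619226352, 'cy': 208.98293715103438, 'xyz': [0.16959274088684664, 0.6077054938145353, 0.38523556974993545], 'rotation': [-0.12629732626890083, -0.08308096850183283, 0.5451052260952826, 0.8246252667325537]}
{'time': 0.15, 'joint_positions': array([-1.19058832,  0.33274107, -0.06466752,  1.46070892,  0.02156349,
        1.34989145, -0.08852975]), 'joint_vel': array([-0.00058688, -0.00111663, -0.00058808, -0.00083008,  0.00147293,
       -0.00065055,  0.00119642]), 'joint_torque': array([-9.03052987e-04, -6.23633766e+01,  2.33230821e-02, -3.90141106e+01,
       -6.15774770e-02,  3.72665771e-02,  1.24919607e-04]), 'ee_pos': array([0.24490877, 0.57474402, 0.24394647]), 'eef_rot': array([ 2.00070782e-01,  9.79781304e-01, -5.18950341e-04, -9.66332859e-05]), 'ft_force': array([ 0.51106077,  0.39743932, -1.23552467]), 'torque': array([0.02400515, 0.02520433, 0.02991887]), 'grip_force': 0.0, 'width': 0.08720169114811334} 0.022
```

View pics/side0.png

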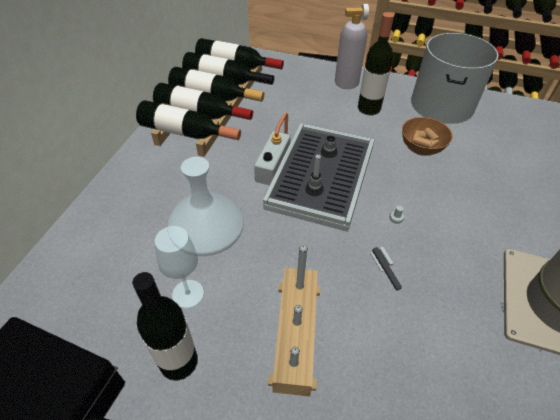

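View pics/top0.png

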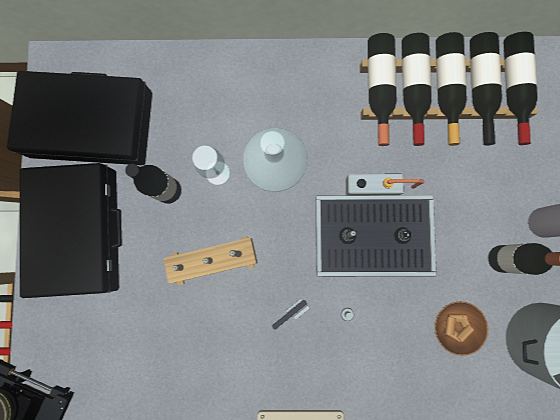

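The side view shows the long tube in the rack's well nearest the rinser (top at about (303,249)) and the empty connector at (330,145). In the top view they are at about (236,253) and (403,236). Next I'll enlarge those areas.

```bash
cat > h.py <<'E'
import numpy as np, cv2
from bench import telemetry, camera, get_calibration, r
from scipy.spatial.transform import Rotation as R
def ray(c,uv):
    f=210/np.tan(np.radians(c['fovy'])/2)
    d=np.array([(uv[0]-c['cx'])/f,-(uv[1]-c['cy'])/f,-1.])
    d=R.from_quat(c['rotation']).apply(d);return np.array(c['xyz']),d/np.linalg.norm(d)
def proj(c,p):
    f=210/np.tan(np.radians(c['fovy'])/2)
    q=R.from_quat(c['rotation']).inv().apply(np.array(p)-c['xyz'])
    return np.array([c['cx']+f*q[0]/-q[2],c['cy']+f*q[1]/q[2]])
def tri(*obs):
    A=0;b=0
    for c,uv in obs:
        o,d=ray(c,uv);P=np.eye(3)-np.outer(d,d);A=A+P;b=b+P@o
    x=np.linalg.solve(A,b)
    return x,[np.round(proj(c,x)-uv,1) for c,uv in obs]
def atz(c,uv,z):
    o,d=ray(c,uv);return o+d*(z-o[2])/d[2]
def crop(img,x,y,w,h,k):
    return cv2.resize(img[y:y+h,x:x+w],None,fx=k,fy=k,interpolation=cv2.INTER_CUBIC)
E
python3 - <<'E'
from h import *
s=cv2.imread("pics/side0.png");t=cv2.imread("pics/top0.png")
a=np.hstack([crop(s,275,235,50,75,8)[:300] if 0 else crop(s,270,238,67,50,6),crop(s,297,125,67,50,6)])
b=np.hstack([crop(t,203,228,67,50,6),crop(t,370,211,67,50,6)])
cv2.imwrite("pics/c1.png",np.vstack([a,b])[:600,:800])
E
```

```text
(no output)
```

View pics/c1.png

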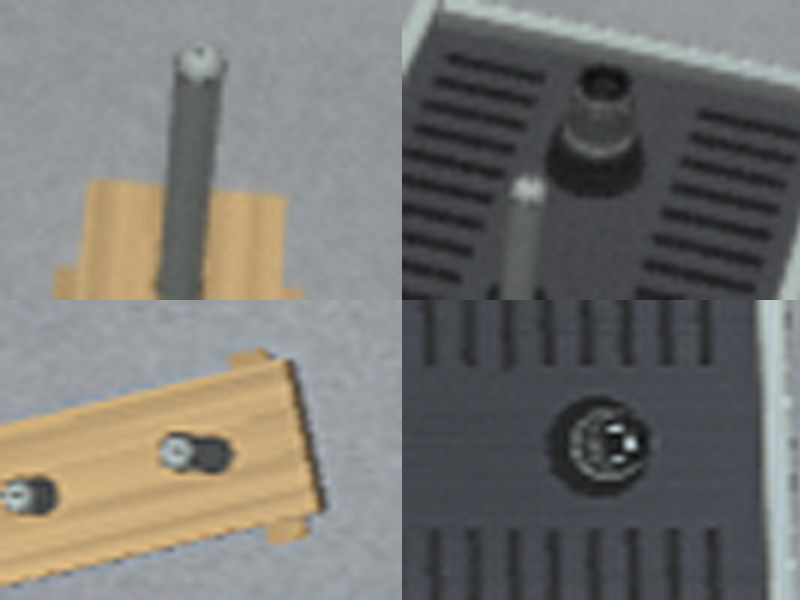

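Tube top: side (303,246.7), top (233.3,253). Mouth: side (330.5,138), top (405,235.2). The well exit of the tube in the side view is at about (300,287).

```bash
python3 - <<'E'
from h import *
s=get_calibration("side");t=get_calibration("top")
print(tri((s,(303,246)),(t,(233,252.5))))
print(tri((s,(330.2,137.7)),(t,(405.2,234.8))))
x=tri((s,(303,246)),(t,(233,252.5)))[0]
print(proj(s,[x[0],x[1],.055]))
# rack direction: short tops in top view
for uv in((207,260.5),(178.5,267.5)):print(atz(t,uv,.112))
print(atz(t,(348,235),.15)) # short in connector
E
```

```text
(array([0.53679321, 0.16128603, 0.18725243]), [array([0.3, 0.1]), array([-0. , -0.3])])
(array([ 0.58293528, -0.27619317,  0.08424394]), [array([0.5, 0.1]), array([-0.1, -0.5])])
[299.82442533 283.52701878]
[0.51711189 0.2369629  0.112     ]
[0.49967274 0.30953169 0.112     ]
[ 0.57853197 -0.1186667   0.15      ]
```

```bash
cat >> h.py <<'E'
def shift(target):
    """units of 40 mm along tool axes from current measured pose to world target TCP"""
    s=telemetry.read_state();Q=R.from_quat(s['eef_rot'])
    return np.round(Q.inv().apply(np.array(target)-s['ee_pos'])/.04,3)
E
python3 - <<'E'
from h import *
t=get_calibration("top")
print("bottle",atz(t,(168,191),0),"glass",atz(t,(218,174),0))
print(shift([.537,.161,.265]),R.from_quat(telemetry.read_state()['eef_rot']).as_matrix().round(4))
print([np.round(proj(get_calibration("wrist"),p)) for p in ([.2449,.5747,.241],[.2449,.5747,.1])])
E
```

```text
bottle [0.71374805 0.37146966 0.        ] glass [0.76191371 0.22944109 0.        ]
[-10.773  -6.653  -0.519] [[-9.199e-01  3.921e-01 -4.000e-04]
 [ 3.921e-01  9.199e-01 -1.000e-03]
 [-0.000e+00 -1.100e-03 -1.000e+00]]
[array([279., 285.]), array([280., 201.])]
```

>>> drive_tool(
  series=[0, 0, 0, -1, -0.62, -0.1, 1, 0, 0, 0, -1.9, -1.17, -0.2, 1, 0, 0, 0, -2.8, -1.73, -0.3, 1, 0, 0, 0, -3.7, -2.28, -0.4, 1, 0, 0, 0, -4.6, -2.84, -0.5, 1, 0, 0, 0, -5.5, -3.4, -0.5, 1, 0, 0, 0, -6.4, -3.95, -0.5, 1, 0, 0, 0, -7.3, -4.5, -0.5, 1, 0, 0, 0, -8.2, -5.06, -0.5, 1, 0, 0, 0, -9.1, -5.62, -0.5, 1],
)

```text
time: 0.98
ee_pos: [0.4855, 0.2334, 0.2646]
eef_rot: [0.2, 0.98, 0.0, -0.0]
ft_force: [1.0, 1.1, -0.3]
width: 0.0869
grip_force: 0.0
```

```bash
python3 - <<'E'
from h import *
s=telemetry.read_state();print(s['time'],s['ee_pos'],s['eef_rot'],s['joint_positions'],s['ft_force'])
c=get_calibration("wrist");cv2.imwrite("pics/w1.png",camera("wrist")[:,:,::-1]);np.save("w1.npy",c,allow_pickle=True)
print(shift([.537,.161,.265]))
E
```

```text
0.9833 [0.48551275 0.23341619 0.26455444] [ 2.00000763e-01  9.79795736e-01  9.71426786e-05 -1.38945750e-05] [-0.72335479  0.12635132  0.20935152  1.67241672 -0.02704029  1.34552791
  0.65849308] [ 1.00805105  1.13622898 -0.31061429]
[-1.706e+00 -9.930e-01  1.000e-03]
```

View pics/w1.png

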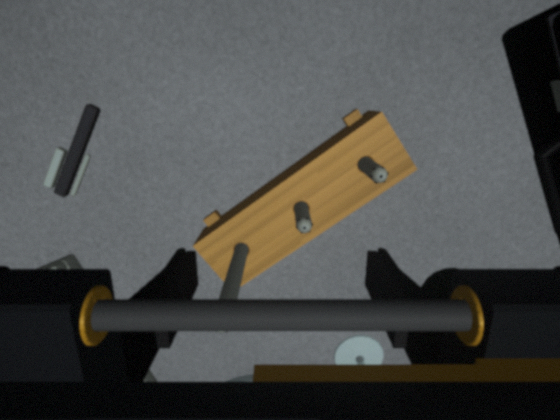

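The wrist view shows the tube's well exit at about (241,248) and the short tubes' tops at (305,227) and (380,175). The top of the long tube is hidden behind the gripper's guide bar.

```bash
python3 - <<'E'
from h import *
c=np.load("w1.npy",allow_pickle=True).item()
print(atz(c,(241,248),.055),atz(c,(305,227),.112),atz(c,(380,175),.112))
t=get_calibration("top");s=get_calibration("side")
print(tri((c,(305,227)),(t,(206.5,260))),tri((c,(380,175)),(t,(178,267))))
E
```

```text
[0.53535881 0.16545706 0.055     ] [0.51901108 0.24349861 0.112     ] [0.50011453 0.320545   0.112     ]
(array([0.519672  , 0.24122606, 0.10634962]), [array([-2.4, -0.6]), array([-0.7, -0.5])]) (array([0.50160272, 0.31759286, 0.10334096]), [array([-5.3,  0.8]), array([-1.8, -0.3])])
```

>>> drive_tool(
  series=[0, 0, 0, -0.8, -0.5, 0, 1, 0, 0, 0, -1.68, -0.95, 0, 1, 0, 0, 0, -1.68, -0.95, 0, 1, 0, 0, 0, -1.68, -0.95, 0, 1],
)

```text
time: 1.37
ee_pos: [0.5327, 0.1717, 0.2642]
eef_rot: [0.202, 0.979, -0.0, -0.0]
ft_force: [-0.8, 0.6, -0.2]
width: 0.0868
grip_force: 0.0
```

```bash
python3 - <<'E'
from h import *
s=telemetry.read_state();print(s['time'],s['ee_pos'])
c=get_calibration("wrist");w=camera("wrist")[:,:,::-1];cv2.imwrite("pics/w2f.png",w);np.save("w2.npy",c,allow_pickle=True)
print(proj(c,[.536,.1635,.19]),proj(c,[.536,.1635,.055]))
cv2.imwrite("pics/w2.png",crop(w,180,110,200,150,4))
E
```

```text
1.3667 [0.53270768 0.17174322 0.26422626]
[270.60893982 238.94798763] [274.3963527 189.3611131]
```

View pics/w2.png

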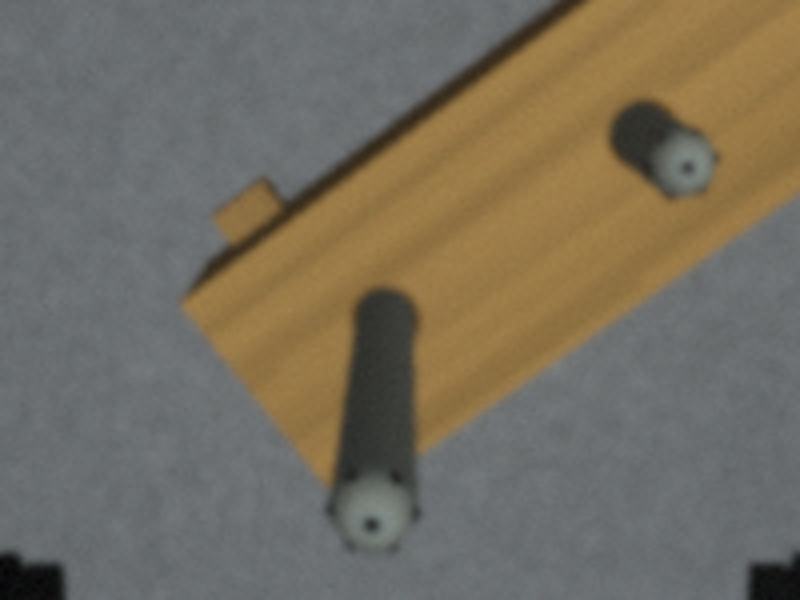

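The tube's apex is at about (272.8,240.4) and its well exit at about (276,190). The arm was still settling, so I'll repeat once it is at rest, with template tracking.

```bash
python3 - <<'E'
from h import *
for i in range(4): camera("wrist")
s=telemetry.read_state();print(s['time'],s['ee_pos'],s['joint_vel'].round(3))
c=get_calibration("wrist");w=camera("wrist")[:,:,::-1].copy();cv2.imwrite("pics/w3.png",w);np.save("w3.npy",c,allow_pickle=True)
o=cv2.imread("pics/w2f.png");T=o[228:252,260:286]
m=cv2.matchTemplate(w,T,cv2.TM_CCOEFF_NORMED);_,v,_,l=cv2.minMaxLoc(m);print(v,l)
uv=np.array([272.8,240.4])+np.array(l)-[260,228]
for z in(.187,.192):print(atz(c,uv,z))
t=get_calibration("top");sd=get_calibration("side")
print(uv,tri((c,uv),(t,(233,252.5)),(sd,(303,246))),tri((c,uv),(sd,(303,246))))
E
```

```text
1.6167 [0.53109459 0.17535968 0.26447507] [ 0.002 -0.002  0.006 -0.002  0.002  0.001  0.002]
0.9781142473220825 (256, 232)
[0.53881576 0.16389019 0.187     ]
[0.53691809 0.16489763 0.192     ]
[268.8 244.4] (array([0.53720503, 0.162525  , 0.18845476]), [array([-2.9, -0.4]), array([-0.6, -0.4]), array([-0. ,  0.1])]) (array([0.53668378, 0.16501784, 0.19245548]), [array([ 0. , -0.1]), array([-0., -0.])])
```

```bash
python3 - <<'E'
from h import *
print(shift([.5367,.165,.16]))
E
```

```text
[-0.227 -0.181  2.613]
```

>>> drive_tool(
  series=[0, 0, 0, -0.23, -0.18, 0.5, 1, 0, 0, 0, -0.23, -0.18, 1.3, 1, 0, 0, 0, -0.23, -0.18, 2.0, 1, 0, 0, 0, -0.23, -0.18, 2.4, 1, 0, 0, 0, -0.23, -0.18, 2.61, 1, 0, 0, 0, -0.23, -0.18, 2.61, 1, 0, 0, 0, -0.23, -0.18, 2.61, 1, 0, 0, 0, -0.23, -0.18, 2.61, 1],
)

```text
time: 2.33
ee_pos: [0.5381, 0.1643, 0.1617]
eef_rot: [0.2, 0.98, 0.001, 0.001]
ft_force: [-0.2, 0.5, 0.3]
width: 0.0872
grip_force: 0.0
```

```bash
python3 - <<'E'
from h import *
s=telemetry.read_state();print(s['time'],s['ee_pos'],s['eef_rot'],s['joint_vel'].round(3),s['ft_force'])
print(shift([.5367,.165,.16]))
E
```

```text
2.3333 [0.53811522 0.16434093 0.1616521 ] [1.99881350e-01 9.79819462e-01 6.95049166e-04 8.86114949e-04] [ 0.002 -0.004  0.001 -0.002 -0.001 -0.    -0.   ] [-0.23523681  0.45949498  0.2955066 ]
[0.039 0.001 0.041]
```

>>> drive_tool(
  series=[0, 0, 0, 0, 0, 0, -1, 0, 0, 0, 0, 0, 0, -1, 0, 0, 0, 0, 0, 0, -1, 0, 0, 0, 0, 0, 0, -1, 0, 0, 0, 0, 0, 0, -1, 0, 0, 0, 0, 0, 0, -1, 0, 0, 0, 0, 0, 0, -1, 0, 0, 0, 0, 0, 0, -1],
  grip_force=40,
)

```text
time: 3.0
ee_pos: [0.5374, 0.1639, 0.1601]
eef_rot: [0.2, 0.98, 0.0, -0.0]
ft_force: [0.2, 0.0, 0.5]
width: 0.0416
grip_force: 0.0
```

Still closing.

>>> drive_tool(
  series=[0, 0, 0, 0, 0, 0, -1, 0, 0, 0, 0, 0, 0, -1, 0, 0, 0, 0, 0, 0, -1, 0, 0, 0, 0, 0, 0, -1, 0, 0, 0, 0, 0, 0, -1, 0, 0, 0, 0, 0, 0, -1, 0, 0, 0, 0, 0, 0, -1, 0, 0, 0, 0, 0, 0, -1],
)

```text
time: 3.67
ee_pos: [0.5374, 0.1638, 0.1601]
eef_rot: [0.2, 0.98, 0.0, -0.0]
ft_force: [0.7, -0.0, -0.7]
width: 0.014
grip_force: 40.0
```

>>> drive_tool(
  series=[0, 0, 0, 0, 0, -0.2, -1, 0, 0, 0, 0, 0, -0.5, -1, 0, 0, 0, 0, 0, -0.8, -1, 0, 0, 0, 0, 0, -1.1, -1, 0, 0, 0, 0, 0, -1.4, -1, 0, 0, 0, 0, 0, -1.7, -1, 0, 0, 0, 0, 0, -2.0, -1, 0, 0, 0, 0, 0, -2.3, -1, 0, 0, 0, 0, 0, -2.5, -1, 0, 0, 0, 0, 0, -2.5, -1],
)

```text
time: 4.5
ee_pos: [0.5381, 0.1641, 0.2624]
eef_rot: [0.2, 0.98, 0.001, 0.001]
ft_force: [-0.2, -0.0, -0.6]
width: 0.0142
grip_force: 40.0
```

```bash
python3 - <<'E'
from h import *
s=telemetry.read_state();print(s['time'],s['ee_pos'],s['ft_force'],s['width'])
print(shift([.583-.04,-.274+.09,.262]))
E
```

```text
4.5 [0.53813266 0.1640557  0.2623607 ] [-0.20219184 -0.04981687 -0.62777942] 0.014186324734650861
[-3.523e+00 -7.957e+00 -2.000e-03]
```

>>> drive_tool(
  series=[0, 0, 0, -0.3, -0.6, -0.4, -1, 0, 0, 0, -0.6, -1.4, -0.9, -1, 0, 0, 0, -0.9, -2.2, -1.4, -1, 0, 0, 0, -1.3, -2.9, -1.5, -1, 0, 0, 0, -1.7, -3.6, -1.5, -1, 0, 0, 0, -2.1, -4.3, -1.5, -1, 0, 0, 0, -2.5, -5.0, -1.5, -1, 0, 0, 0, -2.9, -5.6, -1.5, -1, 0, 0, 0, -3.3, -6.2, -1.5, -1, 0, 0, 0, -3.8, -6.8, -1.5, -1],
)

```text
time: 5.33
ee_pos: [0.5703, -0.1472, 0.3198]
eef_rot: [0.2, 0.98, 0.0, -0.0]
ft_force: [0.7, 0.3, -1.5]
width: 0.0139
grip_force: 40.0
```

```bash
python3 - <<'E'
from h import *
s=telemetry.read_state();print(s['time'],s['ee_pos'],s['ft_force'],s['width'],s['joint_positions'])
print(shift([.606,-.215,.32]))
E
```

```text
5.3333 [ 0.57025025 -0.14716989  0.31979299] [ 0.71223736  0.28551689 -1.52898337] 0.013878460777503392 [-0.25224297  0.23413374  0.52107461  1.46477094 -0.11666863  1.47419942
  1.43657893]
[-1.487 -1.21  -0.007]
```

>>> drive_tool(
  series=[0, 0, 0, -0.5, -0.4, 0, -1, 0, 0, 0, -1.0, -0.8, 0, -1, 0, 0, 0, -1.4, -1.1, 0, -1, 0, 0, 0, -1.4, -1.1, 0, -1, 0, 0, 0, -1.4, -1.1, 0, -1, 0, 0, 0, -1.4, -1.1, 0, -1],
)

```text
time: 5.83
ee_pos: [0.6047, -0.2077, 0.3195]
eef_rot: [0.2, 0.98, 0.0, -0.001]
ft_force: [-0.2, -0.6, -2.2]
width: 0.014
grip_force: 40.0
```

```bash
python3 - <<'E'
from h import *
for i in range(2): camera("side")
s=telemetry.read_state();print(s['time'],s['ee_pos'],s['joint_vel'].round(3))
c=get_calibration("wrist");w=camera("wrist")[:,:,::-1].copy();cv2.imwrite("pics/w4.png",w);np.save("w4.npy",c,allow_pickle=True)
sd=camera("side")[:,:,::-1].copy();cv2.imwrite("pics/s4.png",sd)
print(proj(c,[.583,-.274,.08]))
k=cv2.resize(w[:, :],(400,300))
x,y=map(int,proj(c,[.583,-.274,.08])); x0=min(max(x-33,0),493);y0=min(max(y-25,0),370)
print(x0,y0)
a=np.vstack([k,crop(w,x0,y0,67,50,6)[:300,:400]]);b=np.vstack([crop(sd,280,70,100,75,4),crop(sd,297,125,67,50,6)[:300,:400]])
cv2.imwrite("pics/c4.png",np.hstack([a,b]))
E
```

```text
5.9333 [ 0.60481307 -0.20724491  0.32006071] [-0.003 -0.005  0.003 -0.002  0.     0.001  0.002]
[217.7575754  182.48313324]
184 157
```

View pics/c4.png

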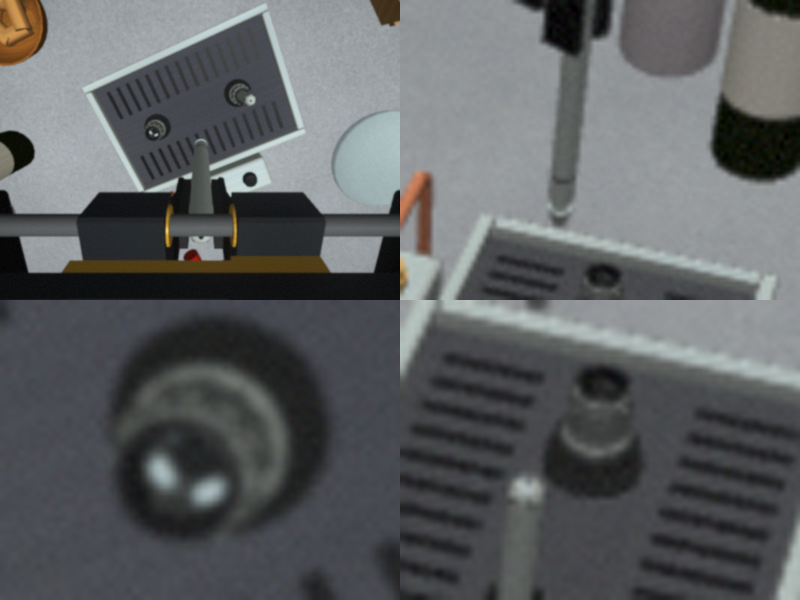

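The wrist view shows the mouth rim centred at about (213.6,186.2) and the tube's foot at about (281,199). In the side view the mouth is at (330.4,138.4) and the foot at about (319.3,124.3).

```bash
python3 - <<'E'
from h import *
c=np.load("w4.npy",allow_pickle=True).item();sd=get_calibration("side");t=get_calibration("top")
print("mouth ws",tri((c,(213.6,186.2)),(sd,(330.4,138.4))),"all",tri((c,(213.6,186.2)),(sd,(330.4,138.4)),(t,(405.2,234.8))))
print(atz(c,(213.6,186.2),.08),atz(sd,(330.4,138.4),.08))
p=np.array([.6048,-.2072,.172]);print("foot pred",proj(c,p),proj(sd,p),"up",proj(sd,p+[0,0,.1]), "obs tri",tri((c,(281,199)),(sd,(319.3,124.3))))
w=cv2.imread("pics/w4.png");s4=cv2.imread("pics/s4.png")
cv2.imwrite("pics/c5.png",np.hstack([crop(w,255,180,67,120,5)[:600,:335],crop(s4,300,66,60,70,7)[:600]  if 0 else cv2.resize(crop(s4,300,66,60,70,8)[:560],(465,600))]))
E
```

```text
mouth ws (array([ 0.58473636, -0.28069663,  0.07820402]), [array([-0.2, -0.4]), array([-0.2, -0.1])]) all (array([ 0.58352887, -0.27860993,  0.08027906]), [array([ 0.6, -1.7]), array([ 0.1, -0.1]), array([ 0.4, -0.6])])
[ 0.58502107 -0.2801922   0.08      ] [ 0.58384213 -0.27848463  0.08      ]
foot pred [280.01858543 199.67346645] [318.78499699 125.09094311] up [322.46733374  89.32291488] obs tri (array([ 0.60351947, -0.20576522,  0.17580662]), [array([-0. , -0.1]), array([-0., -0.])])
```

View pics/c5.png

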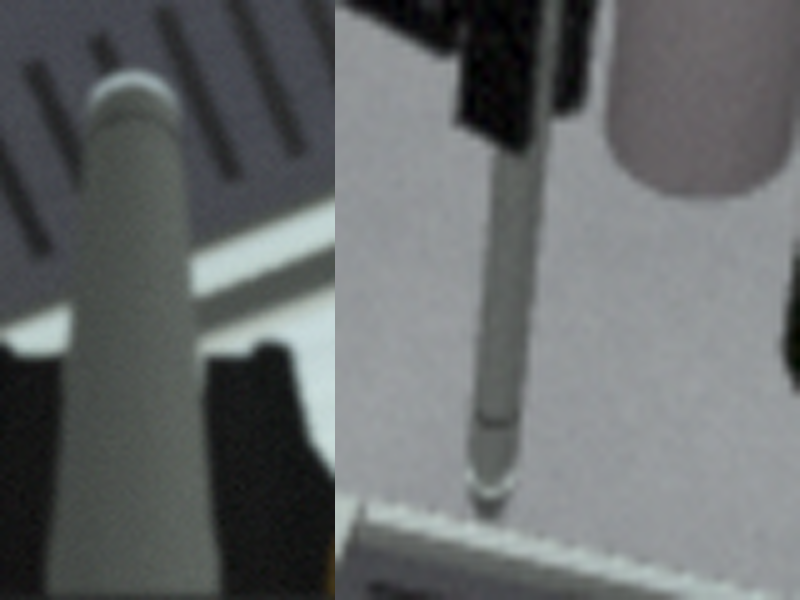

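The side view has the tube tip at about (319.6,125.8), hanging straight along the tool. The wrist view has the foot axis at x≈282, against 280 predicted. I'll use these residuals as camera bias corrections.

```bash
python3 - <<'E'
from h import *
c=np.load("w4.npy",allow_pickle=True).item();sd=get_calibration("side")
m=tri((c,(211.6,186.2)),(sd,(329.6,137.8)));print(m)
print(shift([m[0][0],m[0][1],.258]))
E
```

```text
(array([ 0.58570108, -0.28290197,  0.07764932]), [array([0.5, 1. ]), array([0.4, 0.1])])
[-0.296 -1.926  1.557]
```

>>> drive_tool(
  series=[0, 0, 0, -0.1, -0.6, 0, -1, 0, 0, 0, -0.2, -1.3, 0, -1, 0, 0, 0, -0.26, -1.89, 0.1, -1, 0, 0, 0, -0.26, -1.89, 0.5, -1, 0, 0, 0, -0.26, -1.89, 1.0, -1, 0, 0, 0, -0.26, -1.89, 1.4, -1, 0, 0, 0, -0.26, -1.89, 1.55, -1, 0, 0, 0, -0.26, -1.89, 1.55, -1, 0, 0, 0, -0.26, -1.89, 1.55, -1],
)

```text
time: 6.78
ee_pos: [0.585, -0.2817, 0.2589]
eef_rot: [0.2, 0.98, 0.0, 0.0]
ft_force: [0.1, -0.2, -0.1]
width: 0.0142
grip_force: 40.0
```

```bash
python3 - <<'E'
from h import *
for i in range(2): camera("side")
s=telemetry.read_state();print(s['time'],s['ee_pos'],s['joint_vel'].round(3),s['ft_force'])
c=get_calibration("wrist");w=camera("wrist")[:,:,::-1].copy();cv2.imwrite("pics/w6.png",w);np.save("w6.npy",c,allow_pickle=True)
sd=camera("side")[:,:,::-1].copy();cv2.imwrite("pics/s6.png",sd)
t=camera("top")[:,:,::-1].copy();cv2.imwrite("pics/t6.png",t)
a=np.vstack([crop(w,247,150,67,50,6)[:300,:400],crop(t,370,211,67,50,6)[:300,:400]])
cv2.imwrite("pics/c6.png",np.hstack([a,crop(sd,305,85,50,75,8)]))
E
```

```text
6.8833 [ 0.58526939 -0.2821147   0.25955963] [ 0.002 -0.     0.001  0.001 -0.001 -0.001  0.001] [-0.27654828  0.9545735  -0.17812539]
```

View pics/c6.png

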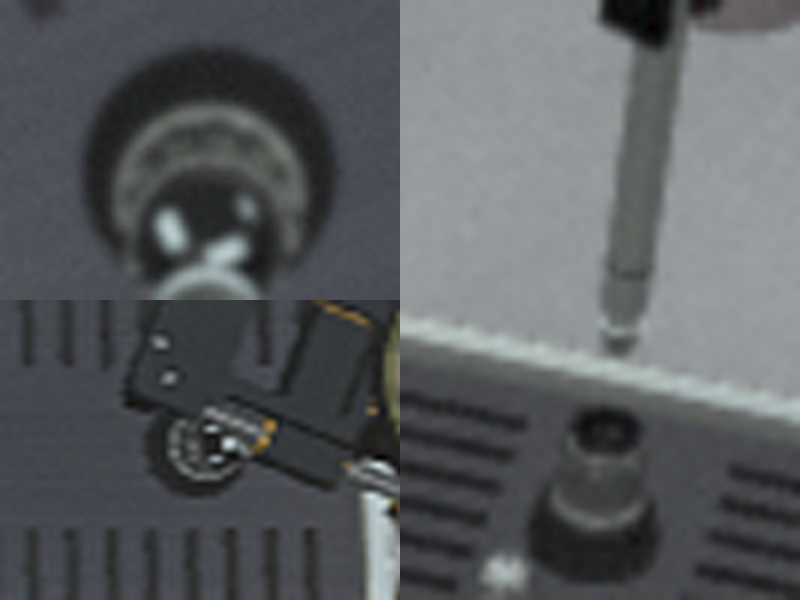

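Wrist: the mouth is centred at about (281.2,188) and the foot ring at x≈282, so they are nearly in line. Side: the tip is at (332.2,128.4) and the mouth at (330.7,138.6). I'll check the remaining offset numerically.

```bash
python3 - <<'E'
from h import *
c=np.load("w6.npy",allow_pickle=True).item();sd=get_calibration("side")
p=np.array([.58527,-.28211,0])
for z in(.08,.1116):print(z,proj(c,p+[0,0,z]),proj(sd,p+[0,0,z]))
print(tri((c,(281.0,187.8)),(sd,(330.4,138.4))))
print(atz(c,(281,187.8),.08))
for d in([.003,0,0],[0,.003,0],[0,0,.003]):print(d,proj(c,p+d+[0,0,.08])-proj(c,p+[0,0,.08]),proj(sd,p+d+[0,0,.08])-proj(sd,p+[0,0,.08]))
E
```

```text
0.08 [280.13300935 190.24202299] [330.209101   137.45677833]
0.1116 [280.0627414  199.35931886] [331.44777693 128.08055681]
(array([ 0.58400206, -0.28060313,  0.07818659]), [array([0.1, 0.2]), array([0.1, 0. ])])
[ 0.58339575 -0.28041636  0.08      ]
[0.003, 0, 0] [1.23540201 2.8094145 ] [-1.08654675 -0.23701399]
[0, 0.003, 0] [ 2.90606174 -1.20070395] [-0.27098884  0.68650487]
[0, 0, 0.003] [-0.00611602  0.79355563] [ 0.11534799 -0.87313256]
```

>>> drive_tool(
  series=[0, 0, 0, 0.05, 0, 0.15, -1, 0, 0, 0, 0.05, 0, 0.35, -1, 0, 0, 0, 0.05, 0, 0.5, -1, 0, 0, 0, 0.05, 0, 0.65, -1, 0, 0, 0, 0.05, 0, 0.8, -1, 0, 0, 0, 0.05, 0, 0.9, -1, 0, 0, 0, 0.05, 0, 1.0, -1, 0, 0, 0, 0.05, 0, 1.1, -1, 0, 0, 0, 0.05, 0, 1.1, -1, 0, 0, 0, 0.05, 0, 1.1, -1],
)

```text
time: 7.87
ee_pos: [0.5831, -0.2813, 0.2141]
eef_rot: [0.2, 0.98, -0.0, 0.0]
ft_force: [1.5, -0.1, -1.3]
width: 0.0144
grip_force: 40.0
```

```bash
python3 - <<'E'
from h import *
sd=camera("side")[:,:,::-1].copy();w=camera("wrist")[:,:,::-1].copy()
s=telemetry.read_state();print(s['time'],s['ee_pos'],s['ft_force'].round(2),s['torque'].round(2))
cv2.imwrite("pics/c7.png",np.hstack([crop(sd,305,95,50,75,8),crop(w,247,150,67,75,6)[:600,:400] if 0 else cv2.resize(w[140:240,247:314],(400,600))]))
E
```

```text
7.9667 [ 0.58310646 -0.28129311  0.2143116 ] [ 1.96 -0.6  -1.72] [-0.13 -0.39  0.  ]
```

View pics/c7.png

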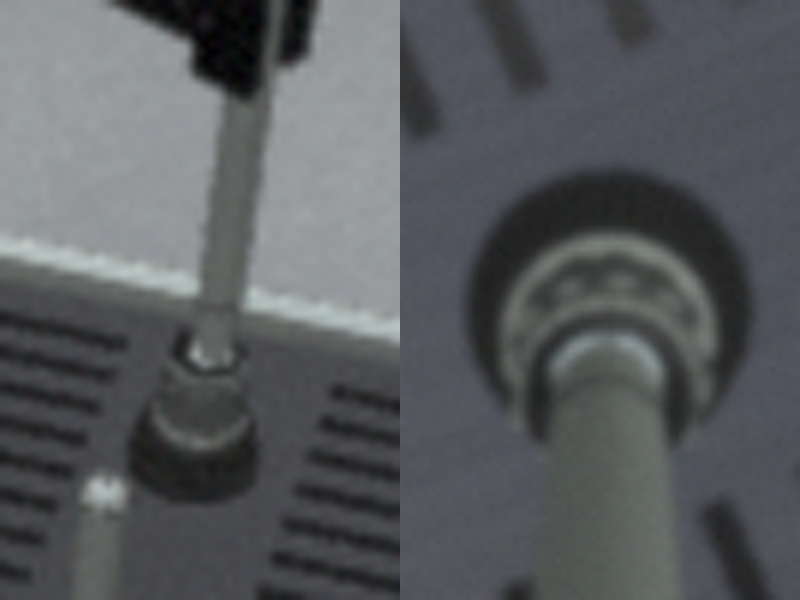

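The foot has entered the bore. The side force and the side view both say the tube sits about 1.5 mm too far in −x, so I'll correct that and check the forces.

>>> drive_tool(
  series=[0, 0, 0, -0.02, 0, 0, -1, 0, 0, 0, -0.04, 0, 0, -1, 0, 0, 0, -0.04, 0, 0, -1, 0, 0, 0, -0.04, 0, 0, -1],
)

```text
time: 8.3
ee_pos: [0.5844, -0.2819, 0.2142]
eef_rot: [0.2, 0.98, -0.0, -0.0]
ft_force: [0.6, 0.4, -1.0]
width: 0.0142
grip_force: 40.0
```

```bash
cat > q.py <<'E'
from h import *
F=[];T=[]
for i in range(4):
    camera("top");s=telemetry.read_state();F.append(s['ft_force']);T.append(s['torque'])
print(s['time'],s['ee_pos'].round(4),np.mean(F,0).round(2),np.std(F,0).round(2),np.mean(T,0).round(2),s['width'])
E
python3 q.py
```

```text
8.5 [ 0.5844 -0.2819  0.2142] [ 0.15  0.03 -0.69] [0.41 0.29 0.3 ] [ 0.   -0.05 -0.02] 0.014010833711541066
```

>>> drive_tool(
  series=[0, 0, 0, 0, 0, 0.02, -1, 0, 0, 0, 0, 0, 0.05, -1, 0, 0, 0, 0, 0, 0.08, -1, 0, 0, 0, 0, 0, 0.11, -1, 0, 0, 0, 0, 0, 0.14, -1, 0, 0, 0, 0, 0, 0.16, -1, 0, 0, 0, 0, 0, 0.16, -1],
)

```text
time: 9.08
ee_pos: [0.5844, -0.2818, 0.2075]
eef_rot: [0.2, 0.98, 0.0, -0.0]
ft_force: [-0.2, -0.4, -0.4]
width: 0.0145
grip_force: 40.0
```

```bash
python3 q.py
```

```text
9.2833 [ 0.5845 -0.2819  0.2077] [ 0.06 -0.16 -0.8 ] [0.33 0.52 0.72] [ 0.02 -0.06 -0.02] 0.014067829016492351
```

>>> drive_tool(
  series=[0, 0, 0, 0, 0, 0.02, -1, 0, 0, 0, 0, 0, 0.04, -1, 0, 0, 0, 0, 0, 0.06, -1, 0, 0, 0, 0, 0, 0.08, -1, 0, 0, 0, 0, 0, 0.1, -1, 0, 0, 0, 0, 0, 0.12, -1, 0, 0, 0, 0, 0, 0.12, -1],
)

```text
time: 9.87
ee_pos: [0.5845, -0.2818, 0.2028]
eef_rot: [0.2, 0.98, 0.0, 0.0]
ft_force: [1.2, 0.2, 0.2]
width: 0.0143
grip_force: 40.0
```

```bash
python3 q.py
```

```text
10.0667 [ 0.5845 -0.2819  0.203 ] [1.05 0.12 0.27] [0.31 0.53 0.41] [ 0.05 -0.33  0.03] 0.014249177651718428
```

>>> drive_tool(
  series=[0, 0, 0, -0.01, 0, 0.02, -1, 0, 0, 0, -0.01, 0, 0.04, -1, 0, 0, 0, -0.01, 0, 0.06, -1, 0, 0, 0, -0.01, 0, 0.08, -1, 0, 0, 0, -0.01, 0, 0.1, -1, 0, 0, 0, -0.01, 0, 0.1, -1],
)

```text
time: 10.57
ee_pos: [0.5849, -0.2821, 0.1991]
eef_rot: [0.2, 0.98, 0.0, 0.0]
ft_force: [0.4, 0.8, 5.0]
width: 0.0142
grip_force: 40.0
```

```bash
python3 q.py
```

```text
10.7667 [ 0.5849 -0.2821  0.1991] [0.91 0.25 4.26] [0.44 0.12 0.68] [ 0.1  -0.25  0.02] 0.014269386736289401
```

Now on the teeth (about 5 N). I'll continue in small steps.

>>> drive_tool(
  series=[0, 0, 0, 0, 0, 0.02, -1, 0, 0, 0, 0, 0, 0.04, -1, 0, 0, 0, 0, 0, 0.06, -1, 0, 0, 0, 0, 0, 0.08, -1, 0, 0, 0, 0, 0, 0.08, -1],
)

```text
time: 11.18
ee_pos: [0.5851, -0.2822, 0.1963]
eef_rot: [0.2, 0.98, -0.0, 0.001]
ft_force: [0.5, 0.5, 8.1]
width: 0.014
grip_force: 40.0
```

```bash
python3 q.py
```

```text
11.3833 [ 0.5851 -0.2822  0.1965] [0.72 0.17 8.25] [0.4  0.65 0.62] [ 0.18 -0.1  -0.01] 0.014172378361260084
```

>>> drive_tool(
  series=[0, 0, 0, 0, 0, 0.02, -1, 0, 0, 0, 0, 0, 0.04, -1, 0, 0, 0, 0, 0, 0.06, -1, 0, 0, 0, 0, 0, 0.08, -1, 0, 0, 0, 0, 0, 0.08, -1],
)

```text
time: 11.8
ee_pos: [0.5854, -0.2824, 0.1938]
eef_rot: [0.2, 0.98, -0.0, 0.001]
ft_force: [-0.8, 1.2, 11.9]
width: 0.0141
grip_force: 40.0
```

```bash
python3 q.py
```

```text
12.0 [ 0.5854 -0.2824  0.1939] [ 0.22  0.41 11.34] [0.39 0.55 0.39] [ 0.24  0.02 -0.01] 0.013964152932128712
```

>>> drive_tool(
  series=[0, 0, 0, 0, 0, 0.02, -1, 0, 0, 0, 0, 0, 0.04, -1, 0, 0, 0, 0, 0, 0.06, -1, 0, 0, 0, 0, 0, 0.08, -1, 0, 0, 0, 0, 0, 0.08, -1],
)

```text
time: 12.42
ee_pos: [0.5855, -0.2825, 0.1909]
eef_rot: [0.2, 0.98, -0.0, 0.001]
ft_force: [0.2, 0.8, 14.2]
width: 0.0146
grip_force: 40.0
```

```bash
python3 q.py
```

```text
12.6167 [ 0.5855 -0.2825  0.191 ] [-0.38  0.41 13.63] [0.42 0.42 0.82] [0.26 0.08 0.01] 0.014595052103859738
```

>>> drive_tool(
  series=[0, 0, 0, 0, 0, 0.02, -1, 0, 0, 0, 0, 0, 0.04, -1, 0, 0, 0, 0, 0, 0.06, -1, 0, 0, 0, 0, 0, 0.08, -1, 0, 0, 0, 0, 0, 0.08, -1],
)

```text
time: 13.03
ee_pos: [0.5853, -0.2824, 0.1873]
eef_rot: [0.2, 0.98, -0.0, 0.001]
ft_force: [0.2, 0.8, 10.0]
width: 0.014
grip_force: 40.0
```

```bash
python3 q.py; python3 - <<'E'
from h import *
sd=camera("side")[:,:,::-1].copy();w=camera("wrist")[:,:,::-1].copy()
cv2.imwrite("pics/c8.png",np.hstack([crop(sd,305,95,50,75,8),cv2.resize(w[140:240,247:314],(400,600))]))
E
```

```text
13.2333 [ 0.5853 -0.2825  0.1873] [ 0.13  0.26 10.54] [0.4  0.53 0.35] [ 0.11 -0.07 -0.01] 0.014195585603715288
```

View pics/c8.png

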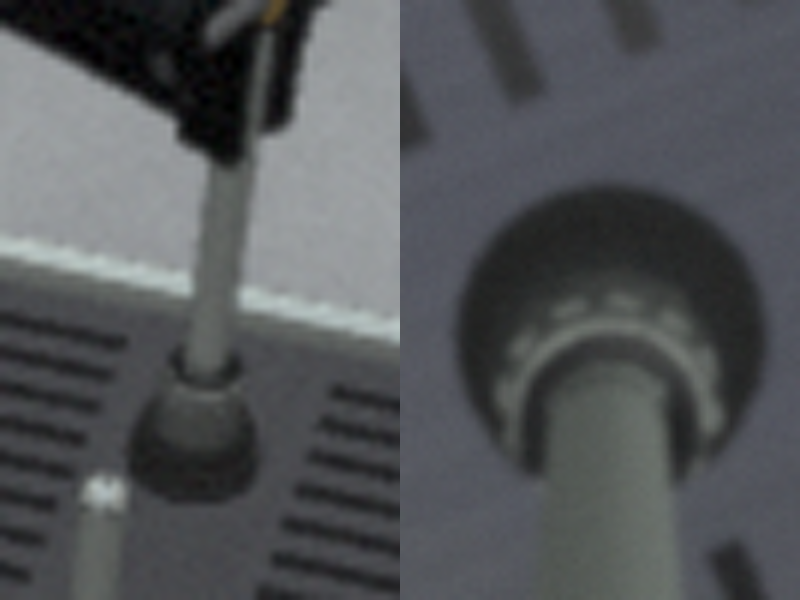

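The teeth crest has been passed (force fell to 11 N) and the connector is pressed down in its grommet. I'll continue to the stop.

>>> drive_tool(
  series=[0, 0, 0, 0, 0, 0.02, -1, 0, 0, 0, 0, 0, 0.04, -1, 0, 0, 0, 0, 0, 0.06, -1, 0, 0, 0, 0, 0, 0.08, -1, 0, 0, 0, 0, 0, 0.08, -1],
)

```text
time: 13.75
ee_pos: [0.5856, -0.2826, 0.1847]
eef_rot: [0.2, 0.98, -0.0, 0.002]
ft_force: [-0.2, 0.3, 14.1]
width: 0.014
grip_force: 40.0
```

```bash
python3 q.py
```

```text
13.95 [ 0.5856 -0.2827  0.1849] [-0.31  0.67 14.76] [0.32 0.74 0.37] [0.22 0.11 0.01] 0.014406819107986808
```

>>> drive_tool(
  series=[0, 0, 0, 0, 0, 0.02, -1, 0, 0, 0, 0, 0, 0.04, -1, 0, 0, 0, 0, 0, 0.06, -1, 0, 0, 0, 0, 0, 0.08, -1, 0, 0, 0, 0, 0, 0.08, -1],
)

```text
time: 14.37
ee_pos: [0.5859, -0.2828, 0.1823]
eef_rot: [0.2, 0.98, -0.0, 0.002]
ft_force: [-0.6, 0.4, 19.0]
width: 0.0142
grip_force: 40.0
```

```bash
python3 q.py
```

```text
14.5667 [ 0.5859 -0.2828  0.1824] [-0.73  0.83 18.69] [0.18 0.6  0.26] [0.29 0.27 0.01] 0.014188544522199278
```

At the stop: about 1.7 N/mm, pure grommet stiffness, 19 N. Now the pull-back.

>>> drive_tool(
  series=[0, 0, 0, 0, 0, -0.05, -1, 0, 0, 0, 0, 0, -0.1, -1, 0, 0, 0, 0, 0, -0.15, -1, 0, 0, 0, 0, 0, -0.2, -1, 0, 0, 0, 0, 0, -0.25, -1, 0, 0, 0, 0, 0, -0.3, -1, 0, 0, 0, 0, 0, -0.34, -1, 0, 0, 0, 0, 0, -0.34, -1],
)

```text
time: 15.23
ee_pos: [0.5846, -0.282, 0.1931]
eef_rot: [0.2, 0.98, 0.0, -0.0]
ft_force: [1.1, 0.8, 0.4]
width: 0.0146
grip_force: 40.0
```

```bash
python3 q.py
```

```text
15.4333 [ 0.5846 -0.282   0.1929] [ 0.74 -0.26  0.67] [0.24 0.16 0.62] [-0.1  -0.29  0.02] 0.014006720058799898
```

>>> drive_tool(
  series=[0, 0, 0, 0, 0, -0.03, -1, 0, 0, 0, 0, 0, -0.06, -1, 0, 0, 0, 0, 0, -0.09, -1, 0, 0, 0, 0, 0, -0.12, -1, 0, 0, 0, 0, 0, -0.15, -1, 0, 0, 0, 0, 0, -0.15, -1],
)

```text
time: 15.93
ee_pos: [0.5845, -0.2818, 0.1989]
eef_rot: [0.2, 0.98, 0.0, -0.001]
ft_force: [0.9, -0.6, -6.1]
width: 0.0143
grip_force: 40.0
```

```bash
python3 q.py
```

```text
16.1333 [ 0.5846 -0.2819  0.1989] [ 1.05  0.   -6.58] [0.35 0.38 0.47] [-0.04 -0.31 -0.03] 0.014045122630419188
```

>>> drive_tool(
  series=[0, 0, 0, 0, 0, -0.02, -1, 0, 0, 0, 0, 0, -0.04, -1, 0, 0, 0, 0, 0, -0.06, -1, 0, 0, 0, 0, 0, -0.07, -1, 0, 0, 0, 0, 0, -0.07, -1],
)

```text
time: 16.55
ee_pos: [0.5848, -0.282, 0.2022]
eef_rot: [0.2, 0.98, 0.0, -0.0]
ft_force: [-0.3, 0.2, -6.9]
width: 0.0143
grip_force: 40.0
```

```bash
python3 q.py
```

```text
16.75 [ 0.5848 -0.282   0.2021] [ 0.25  0.36 -7.62] [0.34 0.44 0.67] [ 0.06 -0.18 -0.  ] 0.014407913126222008
```

>>> drive_tool(
  series=[0, 0, 0, 0, 0, -0.02, -1, 0, 0, 0, 0, 0, -0.04, -1, 0, 0, 0, 0, 0, -0.06, -1, 0, 0, 0, 0, 0, -0.06, -1],
)

```text
time: 17.08
ee_pos: [0.5847, -0.282, 0.2043]
eef_rot: [0.2, 0.98, 0.0, -0.0]
ft_force: [0.2, -0.1, -10.9]
width: 0.0141
grip_force: 40.0
```

```bash
python3 q.py
```

```text
17.2833 [ 0.5847 -0.2819  0.2043] [  0.7    0.21 -10.9 ] [0.27 0.46 0.47] [ 0.05 -0.24  0.01] 0.014341836385650146
```

Collar is at its stop (about 1.5 N/mm again, 10 N pull). I'll relax to zero load, check by camera, then release.

>>> drive_tool(
  series=[0, 0, 0, 0, 0, 0.03, -1, 0, 0, 0, 0, 0, 0.06, -1, 0, 0, 0, 0, 0, 0.09, -1, 0, 0, 0, 0, 0, 0.12, -1, 0, 0, 0, 0, 0, 0.14, -1, 0, 0, 0, 0, 0, 0.14, -1],
)

```text
time: 17.78
ee_pos: [0.5851, -0.2822, 0.1994]
eef_rot: [0.2, 0.98, -0.0, 0.0]
ft_force: [1.1, 0.6, -3.1]
width: 0.0146
grip_force: 40.0
```

```bash
python3 q.py; python3 - <<'E'
from h import *
sd=camera("side")[:,:,::-1].copy();w=camera("wrist")[:,:,::-1].copy()
cv2.imwrite("pics/c9.png",np.hstack([crop(sd,305,95,50,75,8),cv2.resize(w[140:240,247:314],(400,600))]))
E
```

```text
17.9833 [ 0.585  -0.2821  0.1993] [-0.27  0.64 -2.26] [0.36 0.4  0.8 ] [ 0.12 -0.01  0.  ] 0.014325286007347969
```

View pics/c9.png

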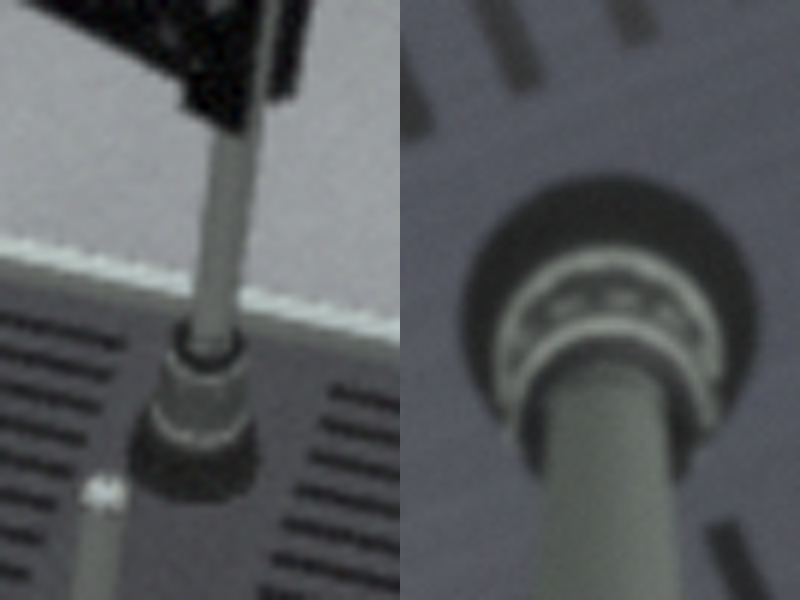

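>>> drive_tool(
  series=[0, 0, 0, 0, 0, 0.02, -1, 0, 0, 0, 0, 0, 0.02, -1, 0, 0, 0, 0, 0, 0.02, 0.2, 0, 0, 0, 0, 0, 0.02, 0.2, 0, 0, 0, 0, 0, 0.02, 0.2, 0, 0, 0, 0, 0, 0.02, 0.2, 0, 0, 0, 0, 0, 0.02, 0.2, 0, 0, 0, 0, 0, 0.02, 0.2, 0, 0, 0, 0, 0, 0.02, 0.2, 0, 0, 0, 0, 0, 0.02, 0.2],
)

```text
time: 18.92
ee_pos: [0.5848, -0.282, 0.1981]
eef_rot: [0.2, 0.98, 0.0, 0.0]
ft_force: [-0.3, 0.6, 0.2]
width: 0.0508
grip_force: 0.0
```

>>> drive_tool(
  series=[0, 0, 0, 0, 0, -0.2, 0.2, 0, 0, 0, 0, 0, -0.6, 0.2, 0, 0, 0, 0, 0, -1.1, 0.2, 0, 0, 0, 0, 0, -1.6, 0.2, 0, 0, 0, 0, 0, -2.1, 0.2, 0, 0, 0, 0, 0, -2.6, 0.2, 0, 0, 0, 0, 0, -2.8, 0.2, 0, 0, 0, 0, 0, -2.8, 0.2, 0, 0, 0, 0, 0, -2.8, 0.2],
)

```text
time: 19.67
ee_pos: [0.5848, -0.2821, 0.3098]
eef_rot: [0.2, 0.98, 0.0, 0.0]
ft_force: [-0.5, 0.1, -0.1]
width: 0.0522
grip_force: 0.0
```

```bash
python3 q.py; python3 - <<'E'
from h import *
sd=camera("side")[:,:,::-1].copy();w=camera("wrist")[:,:,::-1].copy()
cv2.imwrite("pics/c10.png",np.hstack([crop(sd,305,75,50,75,8),cv2.resize(w[120:270,230:330],(400,600))]))
E
```

```text
19.8667 [ 0.5845 -0.2817  0.3088] [-0.33  0.11 -0.34] [0.21 0.32 0.59] [ 0.01 -0.01 -0.02] 0.05226968460036557
```

View pics/c10.png

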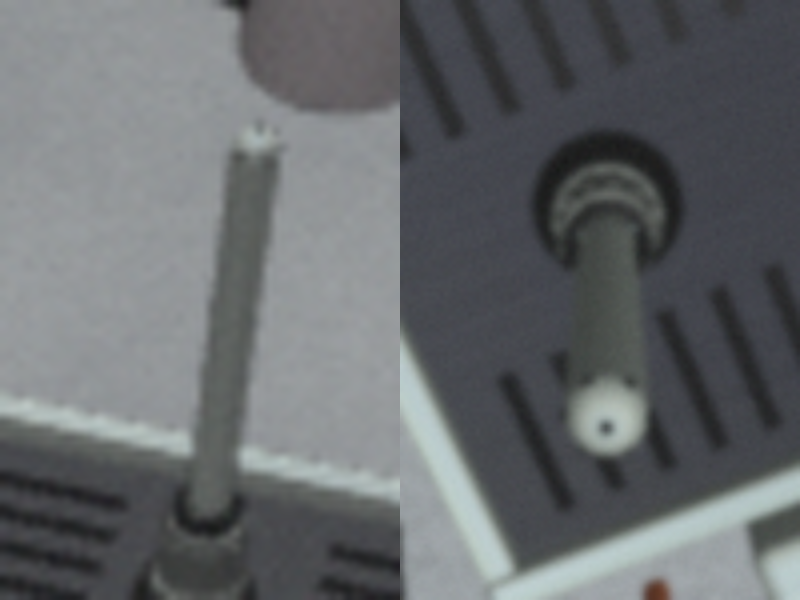

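The tube stands upright in the connector with the black collar out, and the gripper is clear. Handing in.

```bash
python3 - <<'E'
from bench import r
print(r.close_job())
E
```

```text
the job is handed in; nothing more can be done
None
```

The long tube is fitted and locked in the empty connector with its collar pulled out to the stop; I let go and handed the job in at about 20 s, but the hand-in returned no verdict.

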